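# Extend and lock the telescopic tray-hook handle

## Task

The egg tray hook stands in its bench dock with its telescopic handle pushed in. Twist the wooden T-handle anticlockwise (seen from above) to unlock it, draw it straight up until it meets the stop collar, then twist it back clockwise to lock it there, and let go. Work by feel: never force the lock pin hard against its slot or the collar, and leave the things around the dock where they lie.

Things in the scene. Friction and masses are not known exactly. Their poses are not given: they have to be found in the camera images.
- grip (a point): Centre of the beechwood T-handle: level bar 90 mm long (its y axis), 20 thick (x), 26 high, on an 18 mm steel rod; under the bar a ferrule 28 mm wide, 11 high. z is up along the rod, about which it turns and slides. It starts 197 mm above the bench; the tube below ends at 161 mm and is 40 mm wide. Rod, lock pin and bar are one piece of 0.2 to 0.34 kg that slides down if let go unlocked.
- twist (a joint): Turn of the T-handle, rad, positive anticlockwise from above. 0 to 0.08 at the start: locked. A pin on the rod runs in the tube's slot. In the upright part of the slot twist can be 0.92 to 1.18 (aim for 1.05; slot walls at both ends). Locked again is below 0.25; the slot ends at about -0.06. Turning takes about 0.04 N m.
- extension (a joint): How far the handle is drawn out, m; 0 pushed in, with 2.5 mm play while locked. Sliding takes 0.6 N and the weight. The stop is met at 0.057 to 0.095, different each time: feel for it. The locking pocket opens sideways just under the stop: the pin turns in only within 2 mm of the stop, lower down a wall blocks it. Turned below 0.25 it drops behind a low ridge, 4 to 5 mm below the stop, and holds.
- handle: The sliding upper section (rod, pin and T-handle, one piece). Its origin is on the axis, 197 mm below the bar's centre, and its axes are those of the grip. Its pin takes 30 N at most against slot or collar; a slow pull that stops at 5 to 10 N is plenty.
- dock: Green steel dock, 130 mm square plate screwed to the bench, with the hook's lower tube (aluminium, slotted) upright in its middle; does not move. A black stop collar, 52 mm across, is clamped on the tube at a height that differs each time. Origin on the bench under the tube's axis, z up. The bar lies along its y axis when twist is 0.
- fan_guard: Bystander: round chrome wire fan guard, 124 mm across, 9 mm high, lying near the dock. Origin centre of underside.
- door_stop: Bystander: black rubber dome door stop, 52 mm across, 36 mm high. Origin centre of underside.
- spacer: Bystander: turquoise plastic egg spacer, open tray with four cells, 100 x 75 x 28 mm. Origin centre of underside.

How it is judged:
By the outcome, as a careful person would: the job done as asked, in the order asked, and still so for the second after the job is handed in, with the robot touching nothing.
It also fails if it takes over 45 s, if anything falls off the work surface, if the arm or the gripper's body presses on something with over 40 N, if the wrist force passes 120 N, or if a joint passes its speed limit or range.

## Robot

A 6-joint arm with a two-finger parallel gripper is mounted at the origin on the work surface. World frame = base frame: x ahead of the robot, y to its left, z up, the work surface at z = 0. Lengths are in mm, angles in rad, forces in N, time in s.
With the tool pointing down it reaches from about 300 to 775 mm from the base axis. Payload 14.6 kg.
Tool frame: the origin (TCP) lies between the finger pads; the fingertips stand 19 mm ahead of it and the grasp point (between the pads) is the TCP; x points along the fingers, y is the direction in which the jaws open and shut, and the axes are right-handed (so a half turn about x gives the same grasp; the last joint's range is limited). The gripper opens to 94 mm and grips with 3 to 60 N. Pads are 16 mm wide; open, the fingers measure 119 mm over their backs; the gripper's body (75 mm by 177 mm) begins 78 mm behind the grasp point.
Start: joints at [-1.342, 0.3, 1.521, -0, 1.321, -0.067], TCP at [160.321, -526.105, 224.446] pointing down, gripper open.
Joint ranges: [-3.03, 3.03], [-0.79, 2.21], [0.23, 2.52], [-1.04, 4.18], [0, 3.07], [-2.55, 2.55]. Speed limits (rad/s): [2.22, 2.22, 2.57, 3.14, 3.14, 3.14].

## Interface

Orientations are given as [roll, pitch, yaw] about the fixed x, y, z axes, in that order (R = Rz(yaw) Ry(pitch) Rx(roll)).
In Python, from cell import manip gives the robot as it stands.
- The arm moves only by the tool jog_arm, never from a script. Its argument "series" is one flat list of numbers, 7 for each row, row after row: the turn, a rotation vector about the world's x, y, z in rad, then the shift along the world's x, y, z in m, then the opening, from -1 (shut) to 1 (fully open). A call has 1 to 20 rows; each row is the pose to reach, as a shift and turn from the pose commanded when the call began; what a row does not reach only later rows make up. A row lasts 1/8 s, in which the tool goes at most 62.5 mm and 10.7 degrees, less where a joint would pass 70% of its speed; a pose out of reach is approached as far as the arm can. A call with a gripper value outside its range is refused whole. The fingers move at their own pace and stop on an object; "squeeze" is the grip in N (left out, the last holds). Time passes only in rows, so rows that repeat a pose let the fingers close. It gives the time, the measured TCP pose, the force and the opening at its end, in the units of the state.
- manip.read_state(): the state, without advancing time (a new reading comes with each control period).
- manip.camera(name): name is "side" or "top" or "wrist"; returns a dict with "color" (384x512x3 uint8, blue, green, red), "range_z" (384x512 float32, mm along the optical axis (not along the pixel's ray), 0 where there is no reading), "fx", "fy", "cx", "cy" (pixels), "pose" (4x4, takes a point from camera to world coordinates); the wrist camera has in their place "mount" (4x4, takes a point from camera to tool coordinates, whose origin is the TCP and whose axes are the tool frame's). Camera axes: x right, y down, z forward; pixel columns grow to the right and rows downward; lengths in mm; the calibration is good to about 2 mm. The wrist camera is an equidistant fisheye: a pixel r from the principal point sees the ray r / f radians off the axis. A picture is of the moment at which its call begins: read the wrist's pose just before it.
- manip.sign_off(): hands the job in, once; it reports no verdict.
The state is a dict: "clock": time; "joints": joint angles; "qd": joint speeds; "effort": joint torques, N m; "eef_pos": TCP position; "eef_rot": TCP orientation; "wrist_force": force on the tool from outside, world axes, zero at the start; "moment": the same for the moment, N m; "finger_gap": finger opening in mm.
Only numpy, scipy, OpenCV 4.12 (cv2) and the standard library are available. Lean on these libraries where they do the work, as an engineer would, in place of code of your own. Each camera call takes 0.05 s, during which the arm holds its last target.

## Working session

There is one attempt and no reset: what is moved stays moved. The work goes in short steps, Python scripts to look and compute and a tool call to move; the robot and the scene stay as the last step left them, time stands still between calls to the robot, and variables do not carry over. Pictures are saved under pics/ and viewed, and the job is handed in when it is done.

Besides the shell and the picture viewer there is one more tool, called after "Call:" as a command line: name --argument value ..., lists and objects as JSON in quotes. jog_arm: Moves the arm, as the interface text tells. Its arguments: {"type":"object","properties":{"series":{"type":"array","items":{"type":"number"}},"squeeze":{"type":"number"}},"required":["series"]}

```bash
mkdir -p pics; ls
python3 - <<'E'
from cell import manip
import cv2,pickle
s=manip.read_state();print(s)
for n in ("side","top","wrist"):
    c=manip.camera(n);pickle.dump(c,open(f'pics/{n}0.pkl','wb'));cv2.imwrite(f'pics/{n}0.png',c['color'])
    print(n,c['fx'],c['fy'],c['cx'],c['cy'],c.get('pose',c.get('mount')).round(3).tolist())
E
```

```text
pics
{'clock': 0.0, 'joints': array([-1.34157354e+00,  3.00459622e-01,  1.52160739e+00,  1.41092479e-05,
        1.32069879e+00, -6.65954328e-02]), 'qd': array([0.00011922, 0.00039964, 0.00175557, 0.00051334, 0.00012481,
       0.0006914 ]), 'effort': array([ 8.44943643e-04, -5.31805515e+01, -3.52733016e+01,  7.08505232e-02,
        2.44133722e-02, -7.73636907e-05]), 'eef_pos': array([ 160.283123  , -525.86405491,  223.8814871 ]), 'eef_rot': array([-1.64904039,  1.5696231 ,  1.78836698]), 'wrist_force': array([ 0.39685478, -0.12917354, -0.17351131]), 'moment': array([0.02382275, 0.0228844 , 0.04084366]), 'finger_gap': 94.03711577936744}
side 417.37734338500053 417.37734338500053 253.95493327579734 192.7652548246045 [[0.954, -0.226, 0.195, 406.639], [-0.298, -0.74, 0.603, -498.072], [0.008, -0.633, -0.774, 867.616], [0.0, 0.0, 0.0, 1.0]]
top 395.11783518173263 395.11783518173263 256.09269511779155 188.00911236190174 [[0.071, -0.974, 0.217, 409.009], [-0.997, -0.069, 0.016, 66.787], [-0.0, -0.217, -0.976, 993.528], [0.0, 0.0, 0.0, 1.0]]
wrist 297.3186396354542 297.3186396354542 251.65018627878254 191.67576481498563 [[-0.0, -0.252, 0.968, -159.793], [1.0, 0.001, 0.0, -0.096], [-0.001, 0.968, 0.252, -73.321], [0.0, 0.0, 0.0, 1.0]]
```

View pics/side0.png

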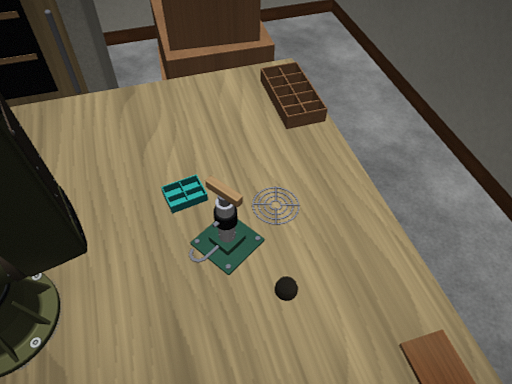

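View pics/top0.png

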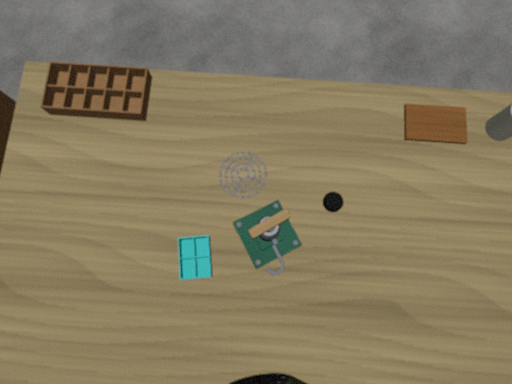

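The side view shows the T-bar at about (224,190) above the dock at (228,242). In the top view the bar is at about (270,223), with the dock plate around (267,235), the fan guard at (243,175), the door stop at (333,202) and the spacer at (195,258). Next I'll measure them.

```bash
cat > h.py <<'E'
import numpy as np,cv2
def cloud(c):
    z=c['range_z'];v,u=np.indices(z.shape)
    P=np.stack([(u-c['cx'])/c['fx']*z,(v-c['cy'])/c['fy']*z,z],-1)
    T=c['pose'];W=P@T[:3,:3].T+T[:3,3];W[z<=0]=np.nan;return W
E
python3 - <<'E'
import pickle,numpy as np,cv2
from h import *
for n in('top','side'):
    c=pickle.load(open(f'pics/{n}0.pkl','rb'));W=cloud(c);hsv=cv2.cvtColor(c['color'],cv2.COLOR_BGR2HSV)
    g=cv2.inRange(hsv,(65,80,30),(85,255,160))>0
    Wg=W[g];ok=(Wg[:,2]<30)&(Wg[:,2]>-10);r=cv2.minAreaRect(Wg[ok][:,:2].astype(np.float32));print(n,'plate',r,np.nanmedian(Wg[ok][:,2]),ok.sum())
    ctr=np.array(r[0])
    d=np.hypot(*(np.moveaxis(W[...,:2]-ctr,-1,0)))
    m=(d<70)&(W[...,2]>192)&(W[...,2]<230);B=W[m];
    rb=cv2.minAreaRect(B[:,:2].astype(np.float32));print('bar',m.sum(),B.mean(0),rb,np.percentile(B[:,2],[5,50,95]))
    vv,uu=np.nonzero(m);print('px',uu.min(),uu.max(),vv.min(),vv.max())
    e=np.linalg.svd((B-B.mean(0))[:,:2],full_matrices=False)[2][0];print('dir',e,np.arctan2(e[1],e[0]))
    k=(c['color'].max(-1)<40)&(d<60)&(W[...,2]>40);print('collar',k.sum(),np.nanpercentile(W[k][:,2],[5,50,95]) if k.any() else 0)
    t=cv2.inRange(hsv,(85,120,80),(100,255,255))>0;print('spacer',cv2.minAreaRect(W[t][:,:2].astype(np.float32)))
    I=cv2.resize(c['color'][130:300,150:350],None,fx=4,fy=3.5,interpolation=cv2.INTER_CUBIC)[:600,:800];cv2.imwrite(f'pics/{n}0z.png',I)
E
```

```text
top plate ((478.7397766113281, 121.457275390625), (134.72726440429688, 296.9886779785156), 25.58534049987793) 9.325918875420484 1499
bar 174 [497.17109585  71.0895973  207.9770349 ] ((498.0450439453125, 70.98002624511719), (20.561908721923828, 33.5359001159668), 34.40966033935547) [201.06161998 208.65189132 211.07203265]
px 249 265 222 238
dir [-0.62199899  0.78301804] 2.242089381858395
collar 0 0
spacer ((443.3238830566406, 218.77850341796875), (97.88420104980469, 74.03468322753906), 9.528478622436523)
side plate ((485.58929443359375, 117.47492980957031), (143.71722412109375, 295.6204528808594), 23.6117000579834) 10.38322875879669 1465
bar 181 [498.50822253  66.4452498  206.78701336] ((500.8712158203125, 68.21292114257812), (20.735366821289062, 38.380672454833984), 34.707881927490234) [194.45731608 208.90449182 211.72952488]
px 205 223 175 193
dir [ 0.60026912 -0.79979809] -0.9269587733107882
collar 0 0
spacer ((444.61151123046875, 218.8226318359375), (99.84874725341797, 76.3573989868164), 9.592955589294434)
```

```bash
ls -la pics
```

```text
total 5748
drwxr-xr-x 2 agent agent    4096 Dec  6 21:38 .
drwxr-xr-x 3 agent agent    4096 Dec  6 21:38 ..
-rw-r--r-- 1 agent agent 1376783 Dec  6 21:37 side0.pkl
-rw-r--r-- 1 agent agent  303997 Dec  6 21:37 side0.png
-rw-r--r-- 1 agent agent  466407 Dec  6 21:38 side0z.png
-rw-r--r-- 1 agent agent 1376783 Dec  6 21:37 top0.pkl
-rw-r--r-- 1 agent agent  302573 Dec  6 21:37 top0.png
-rw-r--r-- 1 agent agent  444567 Dec  6 21:38 top0z.png
-rw-r--r-- 1 agent agent 1376784 Dec  6 21:37 wrist0.pkl
-rw-r--r-- 1 agent agent  211495 Dec  6 21:37 wrist0.png
```

The green mask picked up part of the spacer, so I'll restrict it to the plate's own component.

Run:
```python
import pickle,numpy as np,cv2
from h import *
for n in('top','side'):
    c=pickle.load(open(f'pics/{n}0.pkl','rb'));W=cloud(c);hsv=cv2.cvtColor(c['color'],cv2.COLOR_BGR2HSV)
    g=cv2.inRange(hsv,(65,80,20),(85,255,160));N,L,S,_=cv2.connectedComponentsWithStats(g)
    sel=np.zeros(g.shape,bool)
    pc=(267,235) if n=='top' else (228,242)
    sel=(g>0)&(np.hypot(*(np.indices(g.shape)-np.array(pc)[::-1,None,None]))<42)
    ok=sel&(abs(W[...,2])<25);r=cv2.minAreaRect(W[ok][:,:2].astype(np.float32));print(n,'plate',r,ok.sum(),np.median(W[ok][:,2]))
    ctr=np.array(r[0]);d=np.hypot(*(np.moveaxis(W[...,:2]-ctr,-1,0)))
    m=(d<70)&(W[...,2]>204)&(W[...,2]<216);B=W[m]
    rb=cv2.minAreaRect(B[:,:2].astype(np.float32));print('bar',m.sum(),rb,np.median(B[:,2]))
    e=np.linalg.svd((B-B.mean(0))[:,:2],full_matrices=False)[2][0];a=np.arctan2(e[1],e[0])%np.pi;print('dir',a, B.mean(0))
    k=(c['color'].max(-1)<45)&(d<60)&(W[...,2]>30);print('collar',k.sum(),np.nanpercentile(W[k][:,2],[5,50,95]) if k.any() else 0)
```

```text
top plate ((514.176025390625, 48.21761703491211), (125.21697235107422, 124.50846099853516), 31.068206787109375) 1410 9.194295217021022
bar 439 ((513.4593505859375, 47.451988220214844), (20.065298080444336, 89.69109344482422), 33.66665267944336) 208.7967196834013
dir 2.163411804465037 [513.01845048  47.63284621 208.77325535]
collar 9 [117.64495733 126.54035345 131.67981797]
side plate ((516.3449096679688, 46.28260803222656), (129.95106506347656, 128.43663024902344), 31.243824005126953) 1399 10.349809755222964
bar 354 ((515.2150268554688, 46.9326286315918), (21.41596221923828, 89.61253356933594), 34.174442291259766) 209.7215968587252
dir 2.164289548545441 [515.31675225  44.27704392 209.36861588]
collar 287 [ 94.24259165 119.83969059 132.90387478]
```

View pics/top0z.png

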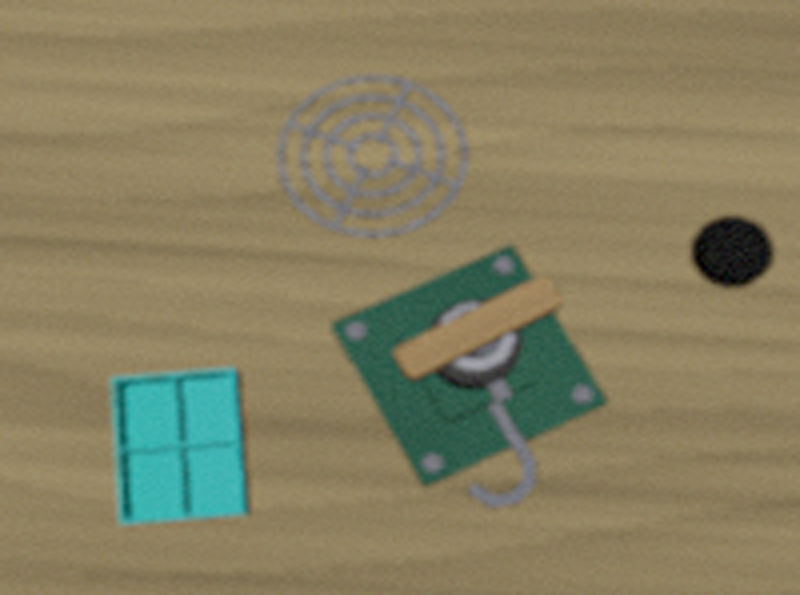

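View pics/side0z.png

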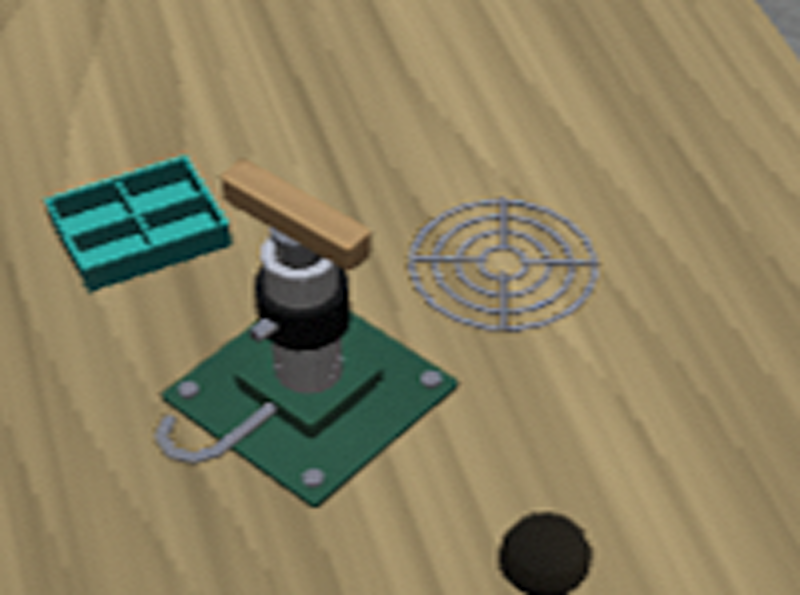

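The zoomed views show the bar centred in top zoom at about (478,328), with the hook and screws clear of it. The bar is turned about 0.05 rad from the dock. Bar centre is about (514.5, 47.3) with its direction at 2.163 rad. The ferrule is wider than the bar, so I'll grip with the tips above 184 mm. Next I'll work out the turn and shift.

Run:
```python
from cell import manip
import numpy as np
from scipy.spatial.transform import Rotation as R
s=manip.read_state();Rm=R.from_euler('xyz',s['eef_rot']).as_matrix();print(Rm.round(3))
y=np.arctan2(Rm[1,1],Rm[0,1]);want=2.163-np.pi/2
for k in(-1,0,1): 
    dy=want+k*np.pi-y;dy=(dy+np.pi)%(2*np.pi)-np.pi
    dj1=np.arctan2(47.3,514.5)-s['joints'][0]
    print('dyaw',dy,'j6 est +-',s['joints'][5]-(dy-dj1),'|',s['joints'][5]+(dy-dj1))
print((np.array([514.5,47.3,0])-s['eef_pos']))
```

```text
[[-0.     0.292 -0.957]
 [ 0.001 -0.957 -0.292]
 [-1.    -0.001 -0.   ]]
dyaw -1.2744121919033384 j6 est +- 2.6410613950001514 | -2.774298273012649
dyaw 1.8671804616864547 j6 est +- -0.5005312585896415 | 0.3672943805771445
dyaw -1.2744121919033375 j6 est +- 2.6410613950001505 | -2.774298273012648
[ 354.20700013  573.24811863 -224.00565624]
```

Call:
jog_arm --series '[0,0,1.867,0.354,0.573,0.05,1,0,0,1.867,0.354,0.573,0.05,1,0,0,1.867,0.354,0.573,0.05,1,0,0,1.867,0.354,0.573,0.05,1,0,0,1.867,0.354,0.573,0.05,1,0,0,1.867,0.354,0.573,0.05,1,0,0,1.867,0.354,0.573,0.05,1,0,0,1.867,0.354,0.573,0.05,1,0,0,1.867,0.354,0.573,0.05,1,0,0,1.867,0.354,0.573,0.05,1,0,0,1.867,0.354,0.573,0.05,1,0,0,1.867,0.354,0.573,0.05,1,0,0,1.867,0.354,0.573,0.05,1,0,0,1.867,0.354,0.573,0.05,1,0,0,1.867,0.354,0.573,0.05,1]'

```text
clock: 2.02
eef_pos: [514.1, 46.1, 274.7]
eef_rot: [0.856, 1.57, -0.124]
wrist_force: [-0.0, -0.5, 0.8]
finger_gap: 93.6
```

Run:
```python
from cell import manip
import numpy as np,cv2,pickle
from scipy.spatial.transform import Rotation as R
s=manip.read_state();print(s);c=manip.camera('wrist')
Rm=R.from_euler('xyz',s['eef_rot']).as_matrix();print(np.arctan2(Rm[1,1],Rm[0,1]))
pickle.dump((s,c),open('pics/w1.pkl','wb'));cv2.imwrite('pics/w1.png',c['color'])
```

```text
{'clock': 2.025, 'joints': array([ 1.84574047e-02,  1.88525444e-01,  1.54209424e+00, -4.61239077e-05,
        1.41065581e+00, -5.72223268e-01]), 'qd': array([ 0.00566761,  0.00295402, -0.00401186,  0.00010738,  0.00037268,
        0.00191   ]), 'effort': array([ 6.45328732e-02, -4.74904060e+01, -3.61725962e+01,  5.32442378e-02,
        5.25614794e-02, -7.56437774e-03]), 'eef_pos': array([514.10423734,  46.08488309, 274.65328365]), 'eef_rot': array([ 0.85597068,  1.57047592, -0.12413762]), 'wrist_force': array([-0.0009615 , -0.52228197,  0.7917866 ]), 'moment': array([-0.02820289, -0.13262319, -0.04804848]), 'finger_gap': 93.59420880060465}
0.5906880455975098
```

View pics/w1.png

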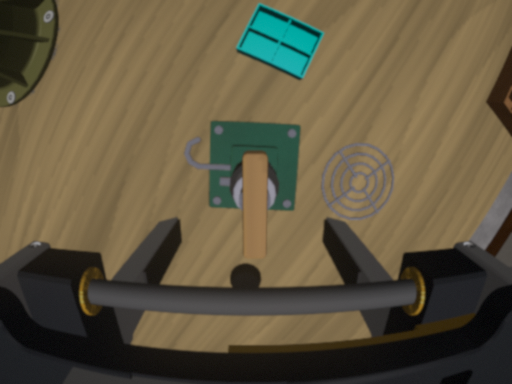

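The wrist view shows the bar running from (256,153) to (255,258), between the open fingers at (165,230) and (345,230). I'll refine the bar centre from this.

Run:
```python
import pickle,numpy as np,cv2
from scipy.spatial.transform import Rotation as R
s,c=pickle.load(open('pics/w1.pkl','rb'))
v,u=np.indices(c['range_z'].shape);a=u-c['cx'];b=v-c['cy'];r=np.hypot(a,b)+1e-9;th=r/c['fx']
ray=np.stack([np.sin(th)*a/r,np.sin(th)*b/r,np.cos(th)],-1)
M=c['mount'];Rm=R.from_euler('xyz',s['eef_rot']).as_matrix()
d=ray@M[:3,:3].T@Rm.T;o=Rm@M[:3,3]+s['eef_pos']
hsv=cv2.cvtColor(c['color'],cv2.COLOR_BGR2HSV);print(hsv[180,256],hsv[245,255],hsv[200,150])
P=ray/ray[...,2:]*c['range_z'][...,None];W=P@M[:3,:3].T@Rm.T+Rm@M[:3,3]+s['eef_pos']
m=(W[...,2]>203)&(W[...,2]<217)&(np.hypot(W[...,0]-514,W[...,1]-47)<65)&(abs(u-256)<30)
print(m.sum(),np.median(W[m][:,2]))
X=o+d*((210-o[2])/d[...,2])[...,None]
rb=cv2.minAreaRect(X[m][:,:2].astype(np.float32));print(rb,X[m].mean(0))
```

```text
[ 16 120 153] [ 16 122 151] [ 19 104 135]
2610 209.21371232502543
((515.513916015625, 48.463199615478516), (19.662405014038086, 88.92808532714844), 33.920257568359375) [514.10771699  50.59213213 210.        ]
```

Call:
jog_arm --series '[0,0,0,0.0005,0.0007,-0.03,1,0,0,0,0.0005,0.0007,-0.055,1,0,0,0,0.0005,0.0007,-0.065,1,0,0,0,0.0005,0.0007,-0.068,1,0,0,0,0.0005,0.0007,-0.069,1,0,0,0,0.0005,0.0007,-0.069,1]'

```text
clock: 2.82
eef_pos: [515.0, 47.6, 206.1]
eef_rot: [1.006, 1.57, 0.027]
wrist_force: [-0.1, -0.1, -0.8]
finger_gap: 93.7
```

Call:
jog_arm --series '[0,0,0,0,0,0,0,0,0,0,0,0,0,-0.3,0,0,0,0,0,0,-0.5,0,0,0,0,0,0,-1,0,0,0,0,0,0,-1,0,0,0,0,0,0,-1,0,0,0,0,0,0,-1]' --squeeze 20

```text
clock: 3.7
eef_pos: [514.8, 47.6, 205.4]
eef_rot: [-1.886, 1.571, -2.865]
wrist_force: [0.1, 0.0, 0.5]
finger_gap: 27.2
```

Run:
```python
from cell import manip
import cv2
s=manip.read_state();print(s['clock'],s['eef_pos'],s['wrist_force'],s['moment'],s['finger_gap'])
cv2.imwrite('pics/w2.png',manip.camera('wrist')['color'])
```

```text
3.7 [514.80361363  47.5837976  205.43553698] [0.13045961 0.01718676 0.4742636 ] [-0.05903887 -0.11179857 -0.00200233] 27.150840763789304
```

View pics/w2.png

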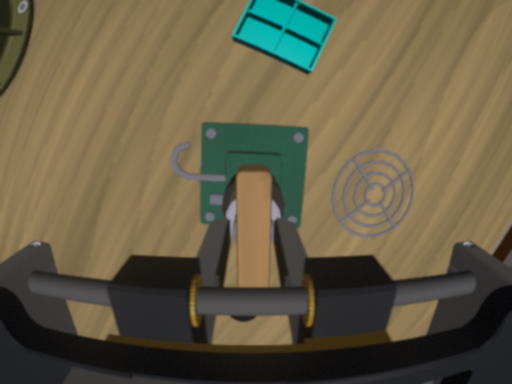

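The fingers are at (215,240) and (285,240) on either side of the bar, nearly shut. The gap reads 27 mm, so I'll let them close fully.

Call:
jog_arm --series '[0,0,0,0,0,0,-1,0,0,0,0,0,0,-1,0,0,0,0,0,0,-1]'

```text
clock: 4.12
eef_pos: [515.4, 48.0, 205.6]
eef_rot: [1.42, 1.569, 0.442]
wrist_force: [5.5, 4.7, -1.4]
finger_gap: 19.8
```

Call:
jog_arm --series '[0,0,0,0.0006,0.0004,0,-1,0,0,0,0.0006,0.0004,0,-1,0,0,0,0.0006,0.0004,0,-1]'

```text
clock: 4.5
eef_pos: [515.5, 48.1, 205.5]
eef_rot: [1.472, 1.57, 0.493]
wrist_force: [3.2, 1.8, -1.1]
finger_gap: 19.6
```

```bash
cat > st.py <<'E'
from cell import manip
import numpy as np
from scipy.spatial.transform import Rotation as R
s=manip.read_state();Rm=R.from_euler('xyz',s['eef_rot']).as_matrix()
print('t',s['clock'],'pos',s['eef_pos'].round(2),'F',s['wrist_force'].round(2),'M',s['moment'].round(3),'gap',round(s['finger_gap'],2),'yaw',np.arctan2(Rm[1,1],Rm[0,1]).round(4),'tool x',Rm[:,0].round(4),'q',s['joints'].round(2))
E
python3 st.py
```

```text
t 4.5 pos [515.54  48.08 205.45] F [ 3.22  1.8  -1.13] M [ 0.364 -0.636  0.033] gap 19.61 yaw 0.592 tool x [ 3.e-04  2.e-04 -1.e+00] q [ 0.02  0.24  1.64  0.    1.26 -0.57]
```

Call:
jog_arm --series '[0,0,0.05,0.0005,0.0003,0,-1,0,0,0.11,0.0005,0.0003,0,-1,0,0,0.18,0.0005,0.0003,0,-1,0,0,0.25,0.0005,0.0003,0,-1,0,0,0.32,0.0005,0.0003,0,-1,0,0,0.39,0.0005,0.0003,0,-1,0,0,0.46,0.0005,0.0003,0,-1,0,0,0.5,0.0005,0.0003,0,-1,0,0,0.5,0.0005,0.0003,0,-1]'

```text
clock: 5.62
eef_pos: [515.3, 47.7, 205.4]
eef_rot: [-2.148, 1.569, -2.626]
wrist_force: [-5.2, -3.2, 2.8]
finger_gap: 20.0
```

```bash
python3 st.py
```

```text
t 5.625 pos [515.26  47.73 205.44] F [-5.24 -3.19  2.83] M [-0.468  0.609  0.071] gap 19.98 yaw 1.0923 tool x [-0.0018 -0.001  -1.    ] q [ 0.02  0.25  1.64 -0.    1.26 -1.07]
```

Call:
jog_arm --series '[0,0,0.04,-0.0007,-0.0004,0.0003,-1,0,0,0.1,-0.0007,-0.0004,0.0003,-1,0,0,0.17,-0.0007,-0.0004,0.0003,-1,0,0,0.24,-0.0007,-0.0004,0.0003,-1,0,0,0.31,-0.0007,-0.0004,0.0003,-1,0,0,0.38,-0.0007,-0.0004,0.0003,-1,0,0,0.44,-0.0007,-0.0004,0.0003,-1,0,0,0.49,-0.0007,-0.0004,0.0003,-1,0,0,0.5,-0.0007,-0.0004,0.0003,-1,0,0,0.5,-0.0007,-0.0004,0.0003,-1]'

```text
clock: 6.88
eef_pos: [515.0, 47.2, 205.6]
eef_rot: [-2.038, 1.569, -2.018]
wrist_force: [0.4, -6.1, -1.4]
finger_gap: 20.2
```

```bash
python3 st.py
python3 - <<'E'
from cell import manip
import cv2
cv2.imwrite('pics/s3.png',cv2.resize(manip.camera('side')['color'][130:300,150:350],(700,595)))
E
```

```text
t 6.875 pos [515.04  47.22 205.6 ] F [ 0.35 -6.05 -1.42] M [-0.872 -0.213  0.041] gap 20.23 yaw 1.5909 tool x [-6.0e-04 -1.2e-03 -1.0e+00] q [ 0.02  0.24  1.64 -0.    1.26 -1.57]
```

View pics/s3.png

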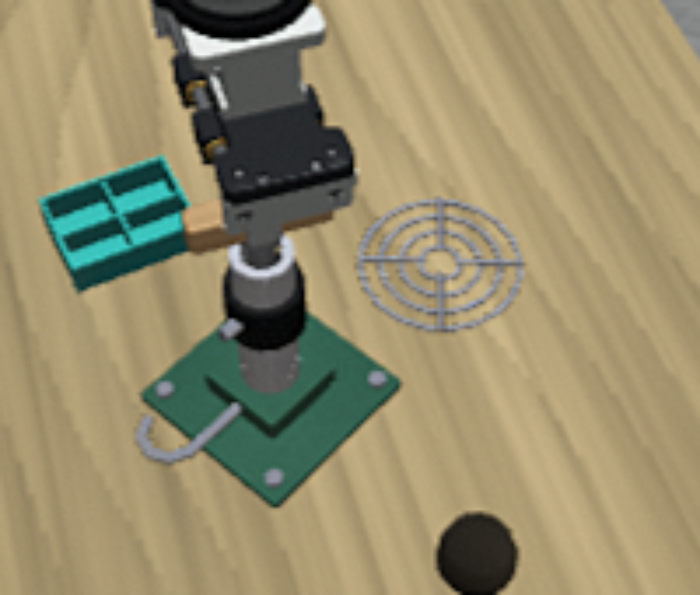

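Call:
jog_arm --series '[0,0,0,0,-0.001,0,-1,0,0,0,0,-0.001,0.001,-1,0,0,0,0,-0.001,0.002,-1,0,0,0,0,-0.001,0.003,-1,0,0,0,0,-0.001,0.004,-1,0,0,0,0,-0.001,0.005,-1,0,0,0,0,-0.001,0.005,-1]'

```text
clock: 7.8
eef_pos: [515.1, 47.0, 210.8]
eef_rot: [2.288, 1.57, 2.31]
wrist_force: [-3.2, 2.7, -1.0]
finger_gap: 19.4
```

```bash
python3 st.py
```

```text
t 7.8 pos [515.11  47.04 210.83] F [-3.21  2.7  -1.04] M [0.735 0.362 0.014] gap 19.36 yaw 1.592 tool x [-3.e-04  3.e-04 -1.e+00] q [ 0.02  0.24  1.63  0.    1.27 -1.57]
```

Call:
jog_arm --series '[0,0,0,-0.0003,0.0003,0.002,-1,0,0,0,-0.0003,0.0003,0.004,-1,0,0,0,-0.0003,0.0003,0.006,-1,0,0,0,-0.0003,0.0003,0.008,-1,0,0,0,-0.0003,0.0003,0.01,-1,0,0,0,-0.0003,0.0003,0.012,-1,0,0,0,-0.0003,0.0003,0.014,-1,0,0,0,-0.0003,0.0003,0.016,-1,0,0,0,-0.0003,0.0003,0.018,-1,0,0,0,-0.0003,0.0003,0.02,-1,0,0,0,-0.0003,0.0003,0.02,-1]'

```text
clock: 9.18
eef_pos: [515.0, 47.1, 231.0]
eef_rot: [-0.396, 1.57, -0.375]
wrist_force: [1.5, -1.0, -2.2]
finger_gap: 20.1
```

```bash
python3 st.py
python3 - <<'E'
from cell import manip
import cv2
cv2.imwrite('pics/s4.png',cv2.resize(manip.camera('side')['color'][130:300,150:350],(700,595)))
E
```

```text
t 9.175 pos [514.99  47.11 231.  ] F [ 1.51 -0.99 -2.19] M [-0.145 -0.406 -0.017] gap 20.14 yaw 1.5919 tool x [ 4.e-04 -2.e-04 -1.e+00] q [ 0.02  0.22  1.6  -0.    1.32 -1.57]
```

View pics/s4.png

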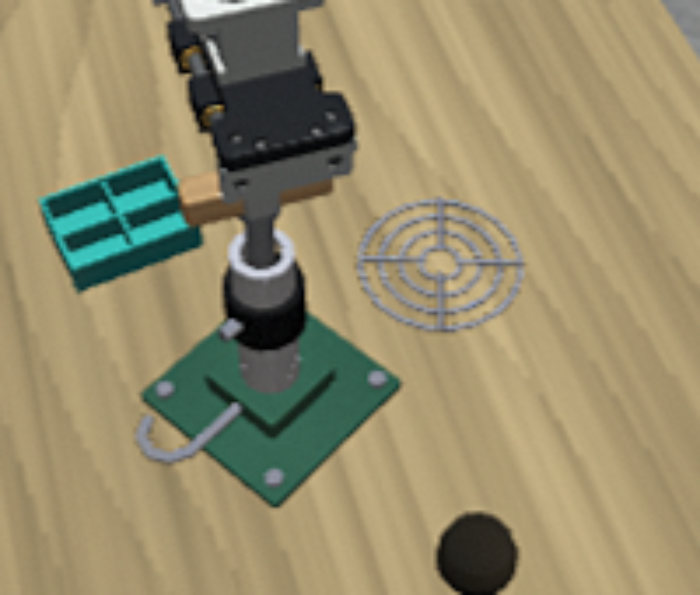

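The bar, seen at (255,195), rises with the gripper and the rod shows above the tube, so the pin is free. I'll keep drawing it up.

Call:
jog_arm --series '[0,0,0,0,0,0.002,-1,0,0,0,0,0,0.004,-1,0,0,0,0,0,0.006,-1,0,0,0,0,0,0.008,-1,0,0,0,0,0,0.01,-1,0,0,0,0,0,0.012,-1,0,0,0,0,0,0.014,-1,0,0,0,0,0,0.016,-1,0,0,0,0,0,0.018,-1,0,0,0,0,0,0.02,-1,0,0,0,0,0,0.022,-1,0,0,0,0,0,0.024,-1,0,0,0,0,0,0.026,-1,0,0,0,0,0,0.027,-1]'

```text
clock: 10.98
eef_pos: [514.9, 47.2, 257.9]
eef_rot: [-0.695, 1.571, -0.673]
wrist_force: [4.4, -3.1, -3.1]
finger_gap: 19.8
```

```bash
python3 st.py
```

```text
t 10.975 pos [514.94  47.15 257.89] F [ 4.37 -3.05 -3.07] M [-0.609 -0.852 -0.01 ] gap 19.78 yaw 1.592 tool x [ 1.e-04 -1.e-04 -1.e+00] q [ 0.02  0.2   1.57 -0.    1.37 -1.57]
```

Call:
jog_arm --series '[0,0,0,0.0005,-0.0004,0.0007,-1,0,0,0,0.0005,-0.0004,0.0014,-1,0,0,0,0.0005,-0.0004,0.0021,-1,0,0,0,0.0005,-0.0004,0.0028,-1,0,0,0,0.0005,-0.0004,0.003,-1]'

```text
clock: 11.6
eef_pos: [515.1, 47.1, 260.7]
eef_rot: [2.669, 1.57, 2.69]
wrist_force: [-4.5, 3.3, -3.0]
finger_gap: 19.8
```

Call:
jog_arm --series '[0,0,0,0,0,0.0007,-1,0,0,0,0,0,0.0014,-1,0,0,0,0,0,0.0021,-1,0,0,0,0,0,0.0028,-1,0,0,0,0,0,0.003,-1]'

```text
clock: 12.22
eef_pos: [515.1, 47.1, 263.6]
eef_rot: [2.659, 1.57, 2.68]
wrist_force: [-5.3, 3.2, -2.7]
finger_gap: 19.7
```

Call:
jog_arm --series '[0,0,0,-0.0003,0.0002,0.0007,-1,0,0,0,-0.0003,0.0002,0.0014,-1,0,0,0,-0.0003,0.0002,0.0021,-1,0,0,0,-0.0003,0.0002,0.0028,-1,0,0,0,-0.0003,0.0002,0.003,-1]'

```text
clock: 12.85
eef_pos: [515.1, 47.0, 266.8]
eef_rot: [1.853, 1.571, 1.874]
wrist_force: [-3.8, 3.6, -2.1]
finger_gap: 19.6
```

Call:
jog_arm --series '[0,0,0,-0.0002,0.0002,0.0007,-1,0,0,0,-0.0002,0.0002,0.0014,-1,0,0,0,-0.0002,0.0002,0.0021,-1,0,0,0,-0.0002,0.0002,0.0028,-1,0,0,0,-0.0002,0.0002,0.003,-1]'

```text
clock: 13.48
eef_pos: [515.0, 47.1, 269.8]
eef_rot: [-0.433, 1.57, -0.412]
wrist_force: [-0.9, 1.1, -2.5]
finger_gap: 20.0
```

Call:
jog_arm --series '[0,0,0,0,0,0.0007,-1,0,0,0,0,0,0.0014,-1,0,0,0,0,0,0.0021,-1,0,0,0,0,0,0.0028,-1,0,0,0,0,0,0.003,-1]'

```text
clock: 14.1
eef_pos: [515.0, 47.1, 272.8]
eef_rot: [-0.58, 1.571, -0.559]
wrist_force: [2.5, -1.3, -2.5]
finger_gap: 19.8
```

Call:
jog_arm --series '[0,0,0,0,0,0.0007,-1,0,0,0,0,0,0.0014,-1,0,0,0,0,0,0.0021,-1,0,0,0,0,0,0.0028,-1,0,0,0,0,0,0.003,-1]'

```text
clock: 14.72
eef_pos: [515.0, 47.1, 275.8]
eef_rot: [-0.527, 1.571, -0.506]
wrist_force: [2.6, -2.7, -3.0]
finger_gap: 19.8
```

Call:
jog_arm --series '[0,0,0,0,0,0.0007,-1,0,0,0,0,0,0.0014,-1,0,0,0,0,0,0.0021,-1,0,0,0,0,0,0.0028,-1,0,0,0,0,0,0.003,-1]'

```text
clock: 15.35
eef_pos: [514.9, 47.2, 277.6]
eef_rot: [-3.107, 1.569, -3.085]
wrist_force: [7.1, -1.9, -14.0]
finger_gap: 19.8
```

Contact: Fz rose to -14 N at TCP 277.6, so the stop is at an extension of about 72 mm. I'll ease back off it and begin turning clockwise.

Call:
jog_arm --series '[0,0,0,0.0003,0,-0.0008,-1,0,0,0,0.0003,0,-0.0012,-1,0,0,-0.04,0.0003,0,-0.0012,-1,0,0,-0.1,0.0003,0,-0.0012,-1,0,0,-0.15,0.0003,0,-0.0012,-1,0,0,-0.2,0.0003,0,-0.0012,-1]'

```text
clock: 16.1
eef_pos: [515.0, 47.4, 277.3]
eef_rot: [3.022, 1.57, 2.842]
wrist_force: [1.2, -1.1, -7.9]
finger_gap: 19.9
```

```bash
python3 st.py
```

```text
t 16.1 pos [515.    47.37 277.29] F [ 1.2  -1.1  -7.89] M [-0.134 -0.513  0.01 ] gap 19.87 yaw 1.3906 tool x [-8.e-04  3.e-04 -1.e+00] q [ 0.02  0.19  1.53  0.    1.42 -1.37]
```

Twist is about 0.85 with almost no torque, so the pin is in the pocket. I'll continue.

Call:
jog_arm --series '[0,0,-0.06,0,0,-0.0004,-1,0,0,-0.12,0,0,-0.0004,-1,0,0,-0.18,0,0,-0.0004,-1,0,0,-0.24,0,0,-0.0004,-1,0,0,-0.3,0,0,-0.0004,-1,0,0,-0.36,0,0,-0.0004,-1,0,0,-0.4,0,0,-0.0004,-1]'

```text
clock: 16.98
eef_pos: [515.2, 47.7, 277.2]
eef_rot: [2.053, 1.57, 1.473]
wrist_force: [3.1, 1.8, -5.8]
finger_gap: 20.3
```

```bash
python3 st.py
```

```text
t 16.975 pos [515.17  47.74 277.24] F [ 3.14  1.83 -5.76] M [ 0.305 -0.536  0.026] gap 20.26 yaw 0.9909 tool x [ 1.e-04  1.e-03 -1.e+00] q [ 0.02  0.19  1.53  0.    1.42 -0.97]
```

Call:
jog_arm --series '[0,0,-0.06,0.0002,0.0002,-0.0002,-1,0,0,-0.12,0.0002,0.0002,-0.0002,-1,0,0,-0.18,0.0002,0.0002,-0.0002,-1,0,0,-0.24,0.0002,0.0002,-0.0002,-1,0,0,-0.3,0.0002,0.0002,-0.0002,-1,0,0,-0.35,0.0002,0.0002,-0.0002,-1,0,0,-0.38,0.0002,0.0002,-0.0002,-1,0,0,-0.38,0.0002,0.0002,-0.0002,-1]'

```text
clock: 17.98
eef_pos: [515.5, 48.0, 277.2]
eef_rot: [2.163, 1.57, 1.204]
wrist_force: [3.5, 4.3, -3.8]
finger_gap: 19.7
```

```bash
python3 st.py
```

```text
t 17.975 pos [515.47  48.02 277.15] F [ 3.5   4.33 -3.84] M [ 0.736 -0.632 -0.072] gap 19.7 yaw 0.6121 tool x [ 5.0e-04  1.2e-03 -1.0e+00] q [ 0.02  0.19  1.53  0.    1.42 -0.59]
```

Twist is about 0.07. Next I'll lower it gently behind the ridge until the weight is taken.

Call:
jog_arm --series '[0,0,0,0.0003,0.0003,-0.0008,-1,0,0,0,0.0003,0.0003,-0.0016,-1,0,0,0,0.0003,0.0003,-0.0024,-1,0,0,0,0.0003,0.0003,-0.0032,-1,0,0,0,0.0003,0.0003,-0.0036,-1,0,0,0,0.0003,0.0003,-0.0036,-1]'

```text
clock: 18.73
eef_pos: [515.6, 48.0, 273.3]
eef_rot: [3.067, 1.57, 2.108]
wrist_force: [-0.5, 5.9, -1.9]
finger_gap: 19.9
```

```bash
python3 st.py
```

```text
t 18.725 pos [515.58  48.   273.27] F [-0.53  5.86 -1.9 ] M [0.897 0.105 0.024] gap 19.91 yaw 0.6122 tool x [-4.e-04  6.e-04 -1.e+00] q [ 0.02  0.19  1.54  0.    1.41 -0.59]
```

Call:
jog_arm --series '[0,0,0,0,0.0003,-0.0004,-1,0,0,0,0,0.0003,-0.0008,-1,0,0,0,0,0.0003,-0.0008,-1]'

```text
clock: 19.1
eef_pos: [515.6, 48.0, 272.5]
eef_rot: [-2.395, 1.57, 2.929]
wrist_force: [-3.2, 3.8, -1.7]
finger_gap: 19.7
```

```bash
python3 st.py
```

```text
t 19.1 pos [515.61  48.01 272.45] F [-3.21  3.81 -1.67] M [ 0.708  0.305 -0.036] gap 19.72 yaw 0.612 tool x [-4.e-04  1.e-04 -1.e+00] q [ 0.02  0.19  1.54  0.    1.41 -0.59]
```

Call:
jog_arm --series '[0,0,0,0,0,-0.0004,-1,0,0,0,0,0,-0.0007,-1,0,0,0,0,0,-0.0007,-1]'

```text
clock: 19.48
eef_pos: [515.6, 48.0, 272.2]
eef_rot: [1.342, 1.571, 0.383]
wrist_force: [-3.9, 3.3, 3.1]
finger_gap: 19.5
```

```bash
python3 st.py
```

```text
t 19.475 pos [515.64  48.01 272.23] F [-3.89  3.32  3.13] M [ 0.655  0.703 -0.058] gap 19.54 yaw 0.612 tool x [ 1.e-04  0.e+00 -1.e+00] q [ 0.02  0.19  1.54  0.    1.41 -0.59]
```

Fz turned to +3.1 N, so the pin rests on the pocket floor 5 mm below the stop. Now I'll release it, opening slowly.

Call:
jog_arm --series '[0,0,0,0,0,0.0003,-1,0,0,0,0,0,0.0003,-0.4,0,0,0,0,0,0.0003,-0.2,0,0,0,0,0,0.0003,0.1,0,0,0,0,0,0.0003,0.1,0,0,0,0,0,0.0003,0.1]'

```text
clock: 20.23
eef_pos: [515.7, 48.0, 272.2]
eef_rot: [-0.292, 1.571, -1.25]
wrist_force: [-1.0, 0.6, 0.2]
finger_gap: 51.6
```

```bash
python3 st.py
```

```text
t 20.225 pos [515.73  47.95 272.15] F [-0.96  0.61  0.19] M [ 0.003 -0.149 -0.086] gap 51.62 yaw 0.6119 tool x [ 0.e+00 -1.e-04 -1.e+00] q [ 0.02  0.19  1.54 -0.    1.41 -0.59]
```

Now straight up, clear of the bar, then back towards the robot so the cameras can see it.

Call:
jog_arm --series '[0,0,0,0,0,0.015,0.3,0,0,0,0,0,0.04,0.5,0,0,0,0,0,0.08,0.5,0,0,0,0,0,0.11,0.5,0,0,0,0,-0.05,0.11,0.5,0,0,0,0,-0.1,0.11,0.5,0,0,0,0,-0.15,0.11,0.5,0,0,0,0,-0.2,0.11,0.5,0,0,0,0,-0.2,0.11,0.5]'

```text
clock: 21.35
eef_pos: [515.4, -154.6, 382.7]
eef_rot: [-0.352, 1.57, -1.315]
wrist_force: [-0.5, 0.1, -0.1]
finger_gap: 70.3
```

```bash
python3 st.py
python3 - <<'E'
from cell import manip
import cv2,pickle,numpy as np
from h import *
for n in('top','side'):
    c=manip.camera(n);W=cloud(c);cv2.imwrite(f'pics/{n}9.png',c['color'])
    d=np.hypot(W[...,0]-515,W[...,1]-47.5);m=(d<55)&(W[...,2]>273)&(W[...,2]<284);B=W[m]
    if m.sum()>30: print(n,m.sum(),cv2.minAreaRect(B[:,:2].astype(np.float32)),np.median(B[:,2]))
    else: print(n,m.sum(),np.nanmax(W[d<50][:,2]))
E
```

```text
t 21.35 pos [ 515.36 -154.58  382.71] F [-0.48  0.09 -0.1 ] M [-0.023 -0.184 -0.008] gap 70.29 yaw 0.6083 tool x [ 1.e-04 -3.e-04 -1.e+00] q [-0.36  0.21  1.28 -0.    1.66 -0.97]
top 492 ((513.5743408203125, 47.33405303955078), (19.717920303344727, 89.29278564453125), 34.9925422668457) 275.8965210726569
side 120 ((499.02581787109375, 70.40483093261719), (19.704816818237305, 32.908626556396484), 38.472225189208984) 276.6910013290476
```

View pics/side9.png

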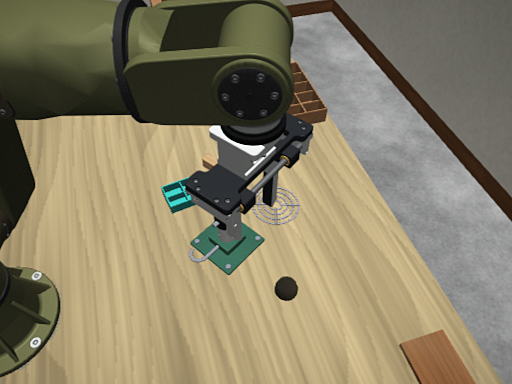

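View pics/top9.png

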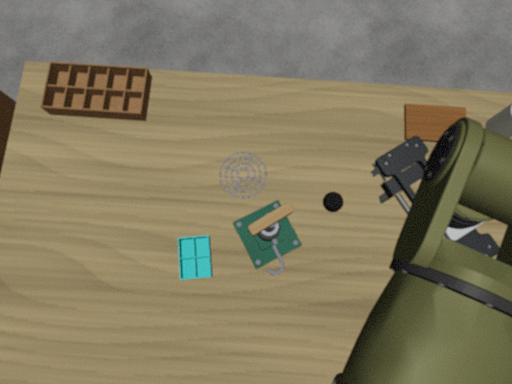

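In the top view the arm is clear. The bar at about (271,220) is up at 276 mm against 209 mm before, at 35.0° against the dock's 31.1°, which is a twist of about 0.07. The fan guard, door stop and spacer are where they were. I'll hand it in.

```bash
python3 -c "
from cell import manip
print(manip.sign_off())"
```

```text
the job is handed in; nothing more can be done
None
```

The handle is drawn out to about 67 mm and locked there, and the job is handed in at about 21.4 s on the robot's clock.

**What I did:** I gripped the T-bar above the ferrule with 20 N and twisted it anticlockwise about 1.0 rad. I then drew it straight up until the pull reached 14 N at the wrist, about 11 N of that on the stop, at about 72 mm extension. That is slightly over the suggested 5 to 10 N but well under the 30 N limit. I eased off, turned it back clockwise, lowered it 5 mm until it rested behind the ridge, and let go.

**Last checks:**
- **Extension:** about a second after release, the top camera put the bar top 67 mm higher than at the start. That matches the stop height less the 5 mm drop.
- **Lock:** twist is about 0.07 rad, below the 0.25 needed.
- **Surroundings:** in the top picture the fan guard, door stop and spacer look to be where they were; I did not re-measure them. The robot is touching nothing.
- **Check that failed:** the gripper hid most of the bar from the side camera, so its reading of bar position and angle was unusable. It did agree on the bar's height, 277 mm against 276 mm from the top camera.

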